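Set up a scent tile and spray it

TASK

Take the tall white tile from the wooden rack and stand it all the way down in the narrow slot of the spray stand, lowering it in rather than dropping it, and let go of it. Only then press the steel spray cap of the stand's bottle right down to its stop and let it come back up. The tile must stay in its slot, and the short tile, the little dropper bottle and the beaker must stay where they are.

Things in the scene. Friction and masses are not known exactly. Their poses are not given: they have to be found in the camera images.
- tile: the tall white ceramic tile, loose: 80 mm wide (x) by 10 mm thick (y) by 130 mm tall (z), 0.2 kg. Origin at the centre of its underside, z up. At the start it stands upright in one of the rack's two slots, its underside 12 mm above the table. Both faces are alike.
- short_tile: the short white ceramic tile, loose: 80 (x) by 10 (y) by 80 mm tall (z); stands in the rack's other slot. Origin at the centre of its underside. To be left alone.
- rack: pale wooden rack, fixed: board 110 (x) by 140 (y) by 12 mm thick with two slots along x, centred 40 mm either side of its middle in y; slot walls 25 mm high (top 37 mm above the table), each slot 14 mm wide and 86 mm long inside. Origin at the centre of its underside on the table.
- stand: spray stand, fixed: darker wooden board 120 (x) by 230 (y) by 12 mm thick, carrying at y = -55 mm a slotted tile holder and at y = +55 mm an amber glass bottle (70 mm diameter, shoulder 82 to 94 mm above the table, foot in a wooden ring of 86 mm) with a sprung steel spray cap, whose nozzle points at the holder. Origin at the centre of the board's underside on the table.
- slot (a point): centre of the floor of the stand's slot, 12 mm above the table; axes as the stand's. The slot runs along x: inside 84 mm long (x) by 12 mm wide (y), straight walls 30 mm deep; their tops are gabled, a 45 degree lead-in that widens the mouth by 5 mm on each side and rises to 35 mm above the slot's floor.
- cap_top (a point): centre of the top of the spray cap, 130 mm above the table when up; it moves with the cap. The cap is an upright steel cylinder 38 mm in diameter and 22 mm tall.
- cap (a joint): how far the spray cap is pushed down (m): 0 up, 0.010 fully down at its stop. A spring of about 2 N at the top and 6.5 N at the bottom returns it.
- dropper: small amber dropper bottle with a black cap, loose, 44 mm diameter, 100 mm tall; origin at the centre of its underside. A bystander.
- beaker: small open glass beaker, loose, 70 mm diameter, 80 mm tall; origin at the centre of its underside. A bystander.
There are look-alikes about, which are no part of the job. What is shaped like the tile but black or orange is not meant.

How it is judged:
On the way, in this order (a step that is already met when the one before it is completed fails the run):
1. the tall tile stands fully down in the stand's slot, let go (horizontal distance between tile and slot below 0.006 m and z of tile in the frame of slot below 0.004 m and angle between tile's own z axis and vertical below 0.1 rad and angle between the y axis of tile and the y axis of stand, either way round below 0.1 rad and contact force between the fingers and tile below 0.1 N), for 0.2 s.
2. the spray cap is pushed down to its stop (at least 8 of 10 mm) with the tile in the slot (horizontal distance between tile and slot below 0.006 m and z of tile in the frame of slot below 0.004 m and angle between tile's own z axis and vertical below 0.1 rad and angle between the y axis of tile and the y axis of stand, either way round below 0.1 rad and value of joint cap above 0.008 m), for 0.1 s.
3. the cap has come back up (value of joint cap below 0.002 m), for 0.1 s.
At the end, for the whole second after the job is handed in: The tall tile stands released and at rest in the stand's slot (underside within 4 mm of the slot's floor and 6 mm of its centre, upright and in line within 0.1 rad), the cap is back up within 2 mm, and the short tile, dropper bottle and beaker are within 25 mm of where they began (horizontal distance between tile and slot below 0.006 m and z of tile in the frame of slot below 0.004 m and angle between tile's own z axis and vertical below 0.1 rad and angle between the y axis of tile and the y axis of stand, either way round below 0.1 rad and linear speed of tile below 0.01 m/s and value of joint cap below 0.002 m and distance of each of short_tile, dropper, beaker from where it was at the start of the episode below 0.025 m); the robot touches nothing.
It fails at once if the cap is pressed (more than 4 mm) before the tall tile is in the slot (value of joint cap above 0.004 m and (horizontal distance between tile and slot above 0.015 m or z of tile in the frame of slot above 0.012 m)).
It fails at once if the tall tile is dropped (falls freely at more than 0.4 m/s) (contact force between the fingers and tile below 0.05 N and linear speed of tile above 0.4 m/s).
It fails at once if the short tile, dropper bottle or beaker is displaced by more than 25 mm (distance of any of short_tile, dropper, beaker from where it was at the start of the episode above 0.025 m).
It also fails if it takes over 54 s, if anything falls off the work surface, if the arm or the gripper's body presses on something with over 40 N, if the wrist force passes 120 N, or if a joint passes its speed limit or range.

ROBOT

A 6-joint arm with a two-finger parallel gripper is mounted at the origin on the work surface. World frame = base frame: x ahead of the robot, y to its left, z up, the work surface at z = 0. Lengths are in m, angles in rad, forces in N, time in s.
With the tool pointing down it reaches from about 0.3 to 0.875 m from the base axis. Payload 6.4 kg.
Tool frame: the origin (TCP) lies at the very end of the fingers, on their centre line; the grasp point (between the pads) lies 19 mm behind it (ctrl.tcp_to_grasp is the distance from the TCP to the grasp point, in m); z points along the fingers, y is the direction in which the jaws open and shut (so a half turn about z gives the same grasp; the last joint's range is limited). The gripper opens to 85 mm and grips with 20 to 120 N. Pads are 22 mm wide; open, the fingers measure 114 mm over their backs; the gripper's body (76 mm by 85 mm) begins 54 mm behind the grasp point. The pads swing forward as they close: fully open they stand 13 mm farther back than shut.
Start: joints at [1.112, 0.181, 1.607, -0, 1.354, -0.206], TCP at [0.144, 0.557, 0.21] pointing down, gripper open.
Joint ranges: [-2.99, 2.99], [-0.89, 2.07], [0.3, 2.58], [-1.14, 4.28], [0, 2.63], [-3.12, 3.12]. Speed limits (rad/s): [2.57, 2.57, 3.01, 3.14, 3.14, 3.14].

INTERFACE

Orientations are given as a unit quaternion [w, x, y, z].
In Python, from bench import ctrl gives the robot as it stands. The module is installed in compiled form; this text tells all that it offers.
- The arm moves only by the tool drive_tool, never from a script. Its argument "deltas" is a list of rows, each an object with "slide": the shift along the tool's x, y, z as a fraction of full scale, a list of three; "delta_rot": the turn, a rotation vector about the tool's x, y, z as a fraction of full scale, a list of three; "hand": the opening, from 0 (shut) to 1 (fully open). In form: [{"slide": [tx, ty, tz], "delta_rot": [wx, wy, wz], "hand": hand}, ...]. A call has exactly 5 rows; each row shifts and turns the commanded pose from where the row before left it, along the tool's axes as they then stand; what a row does not reach is not made up. Full scale, the value 1, is 50 mm for a shift and 180 degrees for a turn. A row lasts 1/8 s, in which the tool goes at most 62.5 mm and 10.7 degrees, less where a joint would pass 70% of its speed; a pose out of reach is approached as far as the arm can. A call with a number of a shift or a turn outside -1 to 1 is refused whole. A call with a gripper value outside its range is refused whole. The fingers move at their own pace and stop on an object; the grip force is fixed at half the most. Time passes only in rows, so rows that do not move let the fingers close, or fill a call up. It gives the time, the measured TCP pose, the force and the opening at its end, in the units of the state.
- ctrl.get_obs(): the state, without advancing time (a new reading comes with each control period).
- ctrl.camera(name): name is "side" or "top"; returns a dict with "frame" (420x560x3 uint8, red, green, blue), "mtx" (3x3 intrinsics, pixels), "R" (3x3) and "t" (3): a world point X has camera coordinates R X + t. Camera axes: x right, y down, z forward; pixel columns grow to the right and rows downward; lengths in m; the calibration is good to about 2 mm. A picture is of the moment at which its call begins. There is no depth.
- ctrl.hand_in(): hands the job in, once; it reports no verdict.
The state is a dict: "time_s": time; "q": joint angles; "dq": joint speeds; "joint_efforts": joint torques, N m; "eef_pos": TCP position; "eef_rot": TCP orientation; "wrist_force": force on the tool from outside, world axes, zero at the start; "torque": the same for the moment, N m; "opening": opening from 0.0 (shut) to 1.0 (fully open).
Only numpy, scipy, OpenCV 4.12 (cv2) and the standard library are available. Lean on these libraries where they do the work, as an engineer would, in place of code of your own. Each camera call takes 0.05 s, during which the arm holds its last target.

## Working session

There is one attempt and no reset: what is moved stays moved. The work goes in short steps, Python scripts to look and compute and a tool call to move; the robot and the scene stay as the last step left them, time stands still between calls to the robot, and variables do not carry over. Pictures are saved under pics/ and viewed, and the job is handed in when it is done.

Besides the shell and the picture viewer there is one more tool, called after "Call:" as name(argument=value, ...) on one line, values as JSON. drive_tool: Moves the arm, as the interface text tells. Its arguments: {"type":"object","properties":{"deltas":{"type":"array","items":{"type":"object","properties":{"slide":{"type":"array","items":{"type":"number"}},"delta_rot":{"type":"array","items":{"type":"number"}},"hand":{"type":"number"}}}}},"required":["deltas"]}

```bash
mkdir -p pics; python3 - <<'E'
from bench import ctrl
import cv2,numpy as np,pickle
o=ctrl.get_obs();print(o)
d={}
for n in("side","top"):
    c=ctrl.camera(n);d[n]=c;cv2.imwrite(f"pics/{n}0.png",c["frame"][:,:,::-1]);print(n,c["mtx"],c["R"],c["t"])
pickle.dump(d,open("cam0.pkl","wb"))
E
```

```text
{'time_s': 0.0, 'q': array([ 1.11170599e+00,  1.81541013e-01,  1.60798633e+00,  8.11054600e-07,
        1.35381059e+00, -2.06351336e-01]), 'dq': array([-6.29716350e-04,  1.51753468e-03, -2.73890943e-05, -1.46876585e-03,
        1.09403332e-03,  2.96958658e-05]), 'joint_efforts': array([-1.73700504e-03, -4.44857597e+01, -3.51342416e+01, -4.08614887e-04,
        8.88254464e-03, -3.75359818e-06]), 'eef_pos': array([0.14353073, 0.55619724, 0.20889468]), 'eef_rot': array([-2.85392503e-04,  1.26033472e-01,  9.92025606e-01, -8.24653263e-04]), 'wrist_force': array([ 0.12432036, -0.35146896,  0.83953035]), 'torque': array([-0.02243175, -0.0420636 ,  0.01889234]), 'opening': 1.0001661810056728}
side [[520.64058544   0.         283.81410993]
 [  0.         520.64058544 197.8142171 ]
 [  0.           0.           1.        ]] [[ 0.91401998 -0.4054824   0.01230874]
 [-0.24621044 -0.57859988 -0.77756196]
 [ 0.32240952  0.70767662 -0.62868585]] [-0.51725141  0.21610971  1.00939853]
top [[546.87201823   0.         279.0183296 ]
 [  0.         546.87201823 218.02949282]
 [  0.           0.           1.        ]] [[-0.00370541 -0.99998214  0.00468904]
 [-0.97979468  0.00269284 -0.19998785]
 [ 0.19997166 -0.00533533 -0.97978716]] [-0.01636775  0.58456092  1.21717497]
```

View pics/side0.png

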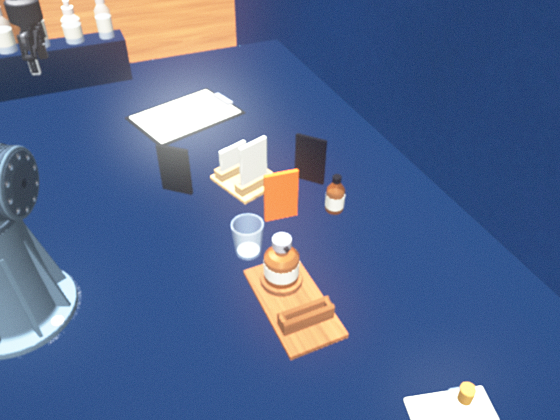

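View pics/top0.png

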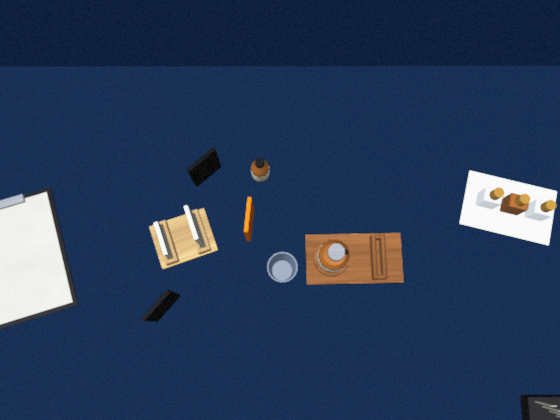

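```bash
cat > h.py <<'E'
import cv2,numpy as np,pickle
from bench import ctrl
def proj(c,X):
    p=c["R"]@np.array(X)+c["t"];q=c["mtx"]@p;return q[:2]/q[2]
def ray(c,u,v,z):
    d=c["R"].T@np.linalg.inv(c["mtx"])@np.array([u,v,1.]);o=-c["R"].T@c["t"];return o+d*(z-o[2])/d[2]
def crop(c,x0,y0,w,h,s,name):
    im=cv2.resize(c["frame"][y0:y0+h,x0:x0+w,::-1],None,fx=s,fy=s,interpolation=cv2.INTER_CUBIC);
    im=np.ascontiguousarray(im)
    for k in range(0,w,10): cv2.putText(im,str(x0+k),(k*s,8),0,.3,(255,255,255),1); cv2.line(im,(k*s,0),(k*s,4 if k%50 else 12),(0,255,255),1)
    for k in range(0,h,10): cv2.putText(im,str(y0+k),(0,k*s),0,.3,(255,255,255),1)
    cv2.imwrite("pics/"+name,im)
E
python3 - <<'E'
from h import *
d=pickle.load(open("cam0.pkl","rb"))
t,s=d["top"],d["side"]
crop(t,140,195,80,75,8,"t_rack.png");crop(t,295,220,120,75,6,"t_stand.png")
crop(s,205,130,80,75,8,"s_rack.png");crop(s,235,225,120,130,4,"s_stand.png")
print(proj(t,[.1435,.556,.209]),proj(s,[.1435,.556,.209]),proj(s,[0,0,0]),proj(t,[0,0,0]))
E
```

```text
[-22.25573    430.67209263] [43.21073057 77.92704557] [ 17.0195107  309.28206839] [271.66436457 480.67046048]
```

View pics/t_rack.png

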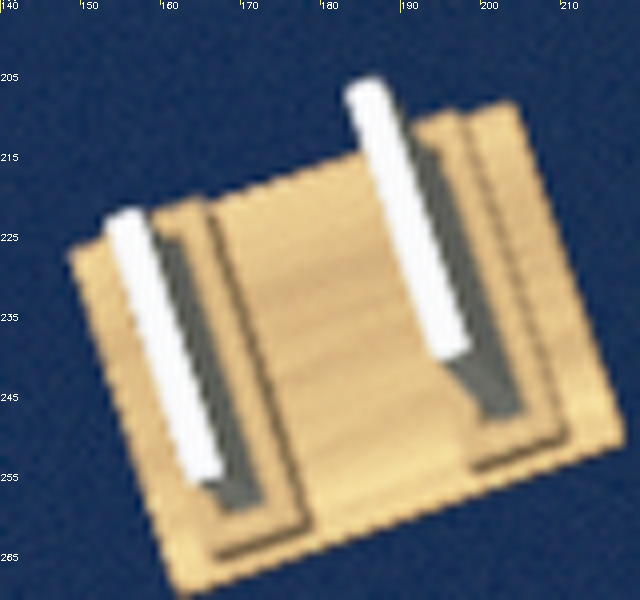

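View pics/t_stand.png

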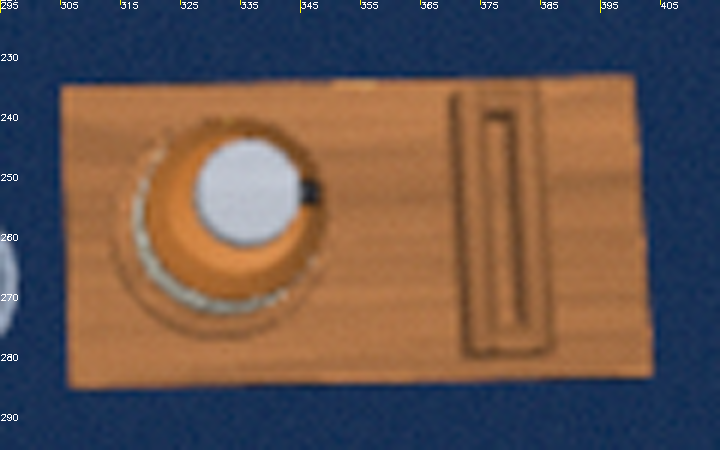

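View pics/s_rack.png

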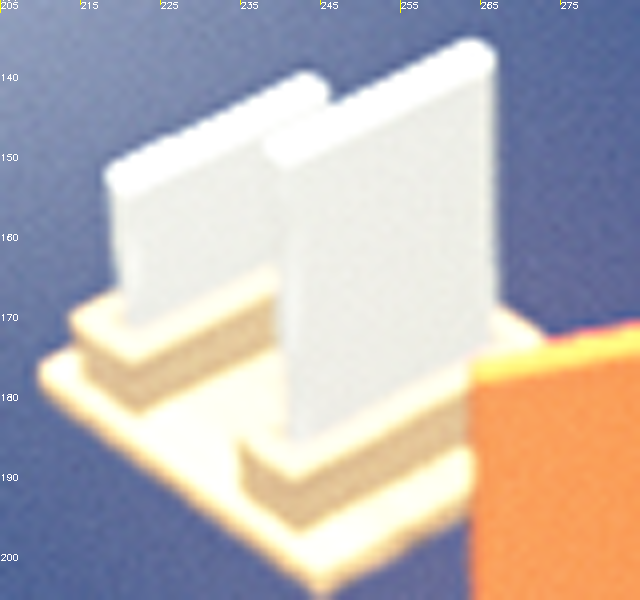

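View pics/s_stand.png

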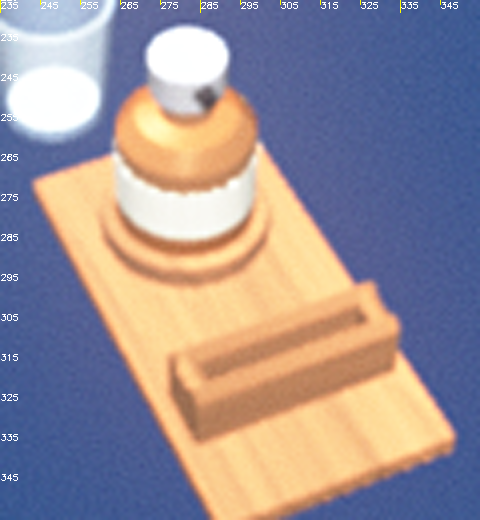

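```bash
cat > fit.py <<'E'
from h import *
from scipy.optimize import least_squares
def P(s,x0,y0,l): return [(x0+a/s-.5,y0+b/s-.5) for a,b in l]
def fit(obs,init):
    # obs: list of (cam, local xyz, pixel)
    def f(p):
        c,s=np.cos(p[2]),np.sin(p[2]);r=[]
        for cam,(x,y,z),px in obs:
            r.extend(proj(cam,[p[0]+c*x-s*y,p[1]+s*x+c*y,z])-np.array(px))
        return np.array(r)
    q=least_squares(f,init);return q.x,q.fun.reshape(-1,2)
E
python3 - <<'E'
from fit import *
d=pickle.load(open("cam0.pkl","rb"))
t,s=d["top"],d["side"]
np.set_printoptions(precision=4,suppress=True)
# tile; top-image up = +x, left=+y. 
z=.142
tp=P(8,140,195,[(346,95),(383,80),(470,347),(437,362)])
loc=[(.04,.005,z),(.04,-.005,z),(-.04,-.005,z),(-.04,.005,z)]
x0=ray(t,190,225,z)
ot=[(t,l,p) for l,p in zip(loc,tp)]
sp=P(8,205,130,[(495,45),(265,150),(285,167),(497,72)])
os_=[(s,l,p) for l,p in zip([(.04,.005,z),(-.04,.005,z),(-.04,-.005,z),(.04,-.005,z)],sp)]
for o in(ot,os_,ot+os_):print("tile",*fit(o,[x0[0],x0[1],0.3]))
z=.012
rp=P(8,140,195,[(70,255),(515,103),(625,440),(183,597)])
o=[(t,l,p) for l,p in zip([(.055,.07,z),(.055,-.07,z),(-.055,-.07,z),(-.055,.07,z)],rp)]
print("rack",*fit(o,[x0[0],x0[1],0.3]))
p=fit(o,[x0[0],x0[1],0.3])[0]
print("slot in rack:",p[0]+.04*np.sin(p[2]),p[1]-.04*np.cos(p[2]))
sp=P(6,295,220,[(61,87),(634,75),(653,376),(69,388)])
L=[(.06,.115,z),(.06,-.115,z),(-.06,-.115,z),(-.06,.115,z)]
o=[(t,l,q) for l,q in zip(L,sp)]
ss=P(4,235,225,[(33,183),(258,145),(455,437)])
o2=[(s,L[3],ss[0]),(s,L[0],ss[1]),(s,L[1],ss[2])]
x0=ray(t,355,258,z)
for k in(o,o2,o+o2):
    p,r=fit(k,[x0[0],x0[1],0]);print("stand",p,r)
    c_,s_=np.cos(p[2]),np.sin(p[2])
    for n,y in(("slot",-.055),("cap",.055)):print(n,p[0]-s_*y,p[1]+c_*y)
print("cap direct",ray(t,295+248/6-.5,220+192/6-.5,.13),ray(s,235+187/4-.5,225+56/4-.5,.13))
# holder outline: direct rays of slot centre at z=.047
print("slot direct",ray(t,295+502/6-.5,220+218/6-.5,.040))
for n,u,v in(("beaker",282,268),("dropper",260,170),("orange",249,218)):print(n,ray(t,u,v,0.05))
E
```

```text
tile [0.5593 0.1745 0.3425] [[ 0.0073 -0.4885]
 [-0.2613 -0.1215]
 [ 0.2653  0.4607]
 [-0.0142  0.1335]]
tile [0.5588 0.1666 0.2766] [[-1.3409  1.2275]
 [ 0.1256 -0.2655]
 [ 0.1837 -0.5057]
 [ 1.0147 -0.3799]]
tile [0.5597 0.1727 0.3204] [[ 1.2109 -0.8628]
 [ 0.971  -0.4022]
 [ 0.7299  0.4378]
 [ 0.42    0.015 ]
 [-2.483  -0.3733]
 [-0.0154 -1.3313]
 [ 0.1865 -1.6501]
 [-0.0024 -2.0595]]
rack [0.5461 0.2121 0.3407] [[ 0.1893 -0.0296]
 [-0.2137 -0.1046]
 [ 0.38    0.023 ]
 [-0.3544  0.1022]]
slot in rack: 0.5594364327580336 0.1743862647532202
stand [ 0.4966 -0.1962  0.0168] [[ 0.0154  0.029 ]
 [-0.1664  0.1765]
 [-0.0522 -0.0772]
 [ 0.1998 -0.1132]]
slot 0.4974952461484435 -0.25114593819922953
cap 0.4956456111243123 -0.14116148997914024
stand [ 0.495  -0.2053 -0.0053] [[ 1.2795  0.7439]
 [-2.3586 -5.8639]
 [ 0.8928  3.7122]]
slot 0.49473951002713373 -0.26033311341047677
cap 0.49532000620258837 -0.15033464512936712
stand [ 0.4965 -0.2     0.0041] [[ 1.9125 -0.5514]
 [ 1.7772  0.7874]
 [ 1.2871  0.5645]
 [ 1.4892 -0.7073]
 [ 0.6519 -0.8684]
 [-3.3506 -7.7144]
 [ 0.5257  0.7861]]
slot 0.4967388412249569 -0.2549970169093773
cap 0.49628253271143535 -0.1449979633564467
cap direct [ 0.4954 -0.1412  0.13  ] [ 0.4947 -0.1447  0.13  ]
slot direct [ 0.4975 -0.2499  0.04  ]
beaker [ 0.4686 -0.0248  0.05  ]
dropper [0.7038 0.0268 0.05  ]
orange [0.5866 0.0522 0.05  ]
```

```bash
cat > plan.py <<'E'
from h import *
from scipy.spatial.transform import Rotation as R
import sys
def plan(x,y,z,yaw,step=45):
    """target TCP; yaw = world angle of tool y; straight line, tool down"""
    o=ctrl.get_obs();w=o["eef_rot"];r=R.from_quat([w[1],w[2],w[3],w[0]])
    yv=np.array([np.cos(yaw),np.sin(yaw),0]);zv=np.array([0,0,-1.]);
    T=R.from_matrix(np.c_[np.cross(yv,zv),yv,zv])
    d=np.array([x,y,z])-o["eef_pos"]
    rv=(r.inv()*T).as_rotvec()
    n=int(max(np.ceil(np.linalg.norm(d)*1000/step),np.ceil(np.degrees(np.linalg.norm(rv))/9),1))
    print("t",o["time_s"],"pos",o["eef_pos"].round(4),"yaw",np.degrees(np.arctan2(*r.as_matrix()[[1,0],1])).round(2),"tilt",r.as_matrix()[:2,2].round(4),"F",o["wrist_force"].round(1),"open",round(o["opening"],3),"rows",n)
    for i in range(n):
        print("slide",(r.inv().apply(d/n)/.05).round(3),"rot",(rv/n/np.pi).round(4))
        r=r*R.from_rotvec(rv/n)
if __name__=="__main__":
    a=[float(v) for v in sys.argv[1:]];plan(a[0],a[1],a[2],np.radians(a[3]),*(a[4:]))
E
python3 plan.py .5593 .1745 .21 109.6 40
```

```text
t 0.1 pos [0.1436 0.5562 0.209 ] yaw 75.51 tilt [-0.0007 -0.0014] F [-0.2 -0.2  0.2] open 1.0 rows 15
slide [-0.664 -0.354 -0.001] rot [-0.     -0.     -0.0126]
slide [-0.649 -0.38  -0.001] rot [-0.     -0.     -0.0126]
slide [-0.634 -0.406 -0.001] rot [-0.     -0.     -0.0126]
slide [-0.617 -0.43  -0.001] rot [-0.     -0.     -0.0126]
slide [-0.6   -0.455 -0.001] rot [-0.     -0.     -0.0126]
slide [-0.581 -0.478 -0.001] rot [-0.     -0.     -0.0126]
slide [-0.562 -0.501 -0.001] rot [-0.     -0.     -0.0126]
slide [-0.542 -0.523 -0.001] rot [-0.     -0.     -0.0126]
slide [-0.52  -0.544 -0.001] rot [-0.     -0.     -0.0126]
slide [-0.498 -0.564 -0.001] rot [-0.     -0.     -0.0126]
slide [-0.476 -0.583 -0.001] rot [-0.     -0.     -0.0126]
slide [-0.452 -0.602 -0.001] rot [-0.     -0.     -0.0126]
slide [-0.428 -0.619 -0.001] rot [-0.     -0.     -0.0126]
slide [-0.403 -0.636 -0.001] rot [-0.     -0.     -0.0126]
slide [-0.378 -0.651 -0.001] rot [-0.     -0.     -0.0126]
```

The tall white tile, top image (190,225) / side (253,162), could be confused with four things:
- the short white tile, top (160,240) / side (233,160)
- the black panels, top (205,167) and (160,306)
- the orange panel, top (249,218)

The crops show the (190,225) tile is white and the taller of the two in the rack, so I'm choosing that one. Moving now.

Call:
drive_tool(deltas=[{"slide":[-0.66,-0.35,0],"delta_rot":[0,0,-0.0126],"hand":0.7},{"slide":[-0.65,-0.38,0],"delta_rot":[0,0,-0.0126],"hand":0.7},{"slide":[-0.63,-0.41,0],"delta_rot":[0,0,-0.0126],"hand":0.7},{"slide":[-0.62,-0.43,0],"delta_rot":[0,0,-0.0126],"hand":0.7},{"slide":[-0.6,-0.455,0],"delta_rot":[0,0,-0.0126],"hand":0.7}])

```text
time_s: 0.72
eef_pos: [0.2827, 0.4285, 0.2094]
eef_rot: [-0.0, 0.027, 1.0, -0.0]
wrist_force: [0.5, 0.2, 0.1]
opening: 0.7
```

Call:
drive_tool(deltas=[{"slide":[-0.58,-0.48,0],"delta_rot":[0,0,-0.0126],"hand":0.7},{"slide":[-0.56,-0.5,0],"delta_rot":[0,0,-0.0126],"hand":0.7},{"slide":[-0.54,-0.52,0],"delta_rot":[0,0,-0.0126],"hand":0.7},{"slide":[-0.52,-0.54,0],"delta_rot":[0,0,-0.0126],"hand":0.7},{"slide":[-0.5,-0.56,0],"delta_rot":[0,0,-0.0126],"hand":0.7}])

```text
time_s: 1.35
eef_pos: [0.421, 0.3016, 0.2094]
eef_rot: [-0.0, -0.072, 0.997, -0.0]
wrist_force: [0.8, 0.1, -0.0]
opening: 0.701
```

Call:
drive_tool(deltas=[{"slide":[-0.475,-0.58,0],"delta_rot":[0,0,-0.0126],"hand":0.7},{"slide":[-0.45,-0.6,0],"delta_rot":[0,0,-0.0126],"hand":0.7},{"slide":[-0.43,-0.62,0],"delta_rot":[0,0,-0.0126],"hand":0.7},{"slide":[-0.4,-0.635,0],"delta_rot":[0,0,-0.0126],"hand":0.7},{"slide":[-0.38,-0.65,0],"delta_rot":[0,0,-0.0126],"hand":0.7}])

```text
time_s: 1.98
eef_pos: [0.5593, 0.1746, 0.2093]
eef_rot: [-0.0, -0.17, 0.985, 0.0]
wrist_force: [1.2, 0.0, 0.6]
opening: 0.696
```

```bash
python3 plan.py .5593 .1745 .165 109.6 40; python3 - <<'E'
from h import *
d={n:ctrl.camera(n) for n in("top","side")}
pickle.dump(d,open("cam1.pkl","wb"))
crop(d["top"],130,180,100,100,6,"t1.png");crop(d["side"],195,70,100,130,5,"s1.png")
E
```

```text
t 1.975 pos [0.5593 0.1746 0.2093] yaw 109.6 tilt [-0.0009 -0.    ] F [1.2 0.  0.6] open 0.696 rows 2
slide [ 0.    -0.001  0.443] rot [ 0.     -0.0001  0.    ]
slide [ 0.    -0.001  0.443] rot [ 0.     -0.0001  0.    ]
```

View pics/t1.png

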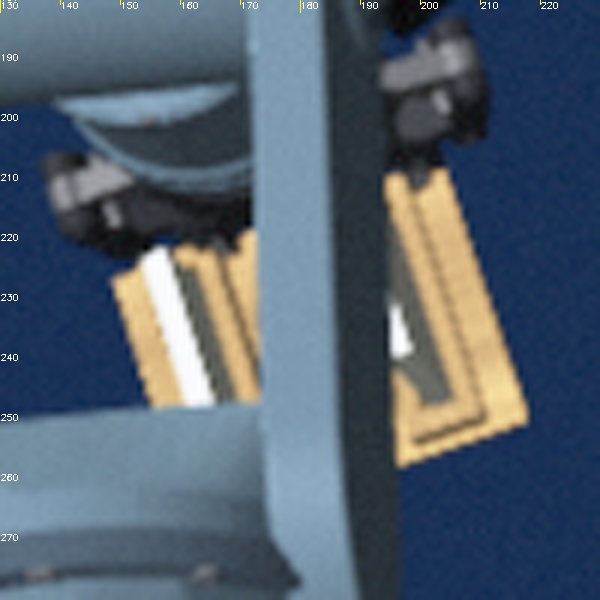

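View pics/s1.png

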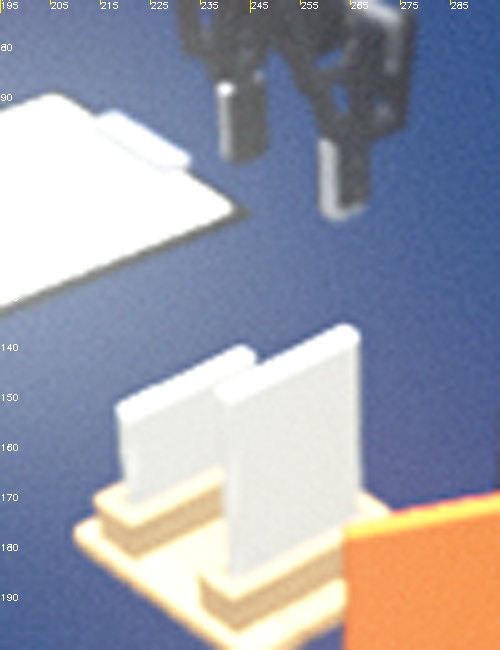

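```bash
python3 - <<'E'
from h import *
s=pickle.load(open("cam1.pkl","rb"))["side"]
for z in(.209,.214,.219):print(proj(s,[.5593,.1746,z]))
# tile top centre predicted with top pose vs observed (midpoint of 4 corners)
print(proj(s,[.5593,.1745,.142]), "obs approx", 205+385/8-.5,130+108/8-.5)
E
```

```text
[251.09928207 116.26152898]
[251.03922271 114.32683649]
[250.97884216 112.38179768]
[251.88971697 141.2490148 ] obs approx 252.625 143.0
```

Call:
drive_tool(deltas=[{"slide":[0,0,0.4],"delta_rot":[0,0,0],"hand":0.5},{"slide":[0,0,0.4],"delta_rot":[0,0,0],"hand":0.5},{"slide":[0,0,0.4],"delta_rot":[0,0,0],"hand":0.5},{"slide":[0,0,0.3],"delta_rot":[0,0,0],"hand":0.5},{"slide":[0,0,0],"delta_rot":[0,0,0],"hand":0.5}])

```text
time_s: 2.7
eef_pos: [0.5575, 0.1758, 0.1334]
eef_rot: [-0.002, -0.17, 0.985, 0.0]
wrist_force: [0.8, -0.3, -0.7]
opening: 0.504
```

```bash
python3 plan.py .5593 .1745 .098 109.6 15; python3 - <<'E'
from h import *
d={n:ctrl.camera(n) for n in("top","side")}
pickle.dump(d,open("cam2.pkl","wb"))
crop(d["top"],130,180,100,100,6,"t2.png");crop(d["side"],205,110,80,75,8,"s2.png")
E
```

```text
t 2.7 pos [0.5575 0.1758 0.1334] yaw 109.55 tilt [-0.003  -0.0003] F [ 0.8 -0.3 -0.7] open 0.504 rows 3
slide [-0.009 -0.012  0.236] rot [ 0.0001 -0.0003 -0.0001]
slide [-0.009 -0.012  0.236] rot [ 0.0001 -0.0003 -0.0001]
slide [-0.009 -0.012  0.236] rot [ 0.0001 -0.0003 -0.0001]
```

View pics/s2.png

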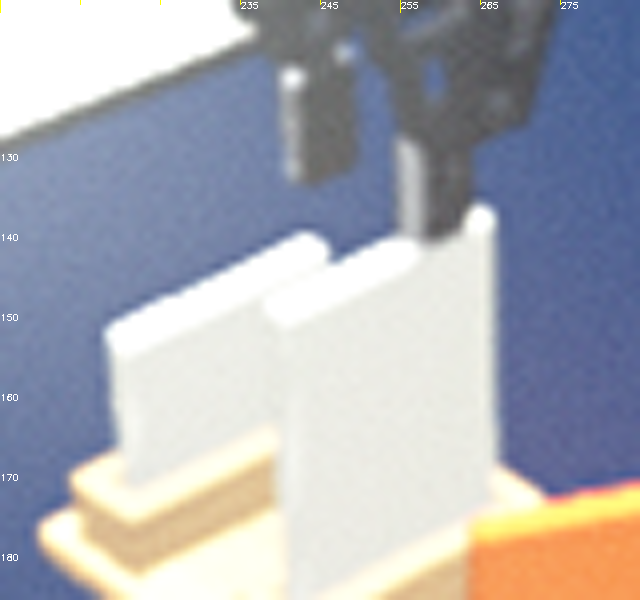

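```bash
python3 - <<'E'
from h import *
s=pickle.load(open("cam2.pkl","rb"))["side"]
a=np.radians(109.55);y=np.array([np.cos(a),np.sin(a),0]);x=np.array([np.sin(a),-np.cos(a),0])
for z in(.135,.14,.145,.15):
  c=np.array([.5575,.1758,z])
  print(z,[proj(s,c+k*y+e*x).round(1) for k in(.0215,.033,-.0215,-.033) for e in(-.011,.011)])
E
```

```text
0.135 [array([241.6, 141.7]), array([248.7, 138.3]), array([238.5, 139.7]), array([245.6, 136.4]), array([253.5, 149.1]), array([260.6, 145.6]), array([256.8, 151.2]), array([263.9, 147.6])]
0.14 [array([241.5, 139.9]), array([248.6, 136.5]), array([238.4, 138. ]), array([245.5, 134.6]), array([253.4, 147.3]), array([260.6, 143.8]), array([256.7, 149.4]), array([263.8, 145.8])]
0.145 [array([241.5, 138.1]), array([248.6, 134.7]), array([238.3, 136.2]), array([245.4, 132.8]), array([253.4, 145.5]), array([260.5, 142. ]), array([256.7, 147.5]), array([263.8, 144. ])]
0.15 [array([241.4, 136.3]), array([248.5, 133. ]), array([238.2, 134.4]), array([245.4, 131.1]), array([253.3, 143.7]), array([260.5, 140.2]), array([256.6, 145.7]), array([263.8, 142.2])]
```

View pics/t2.png

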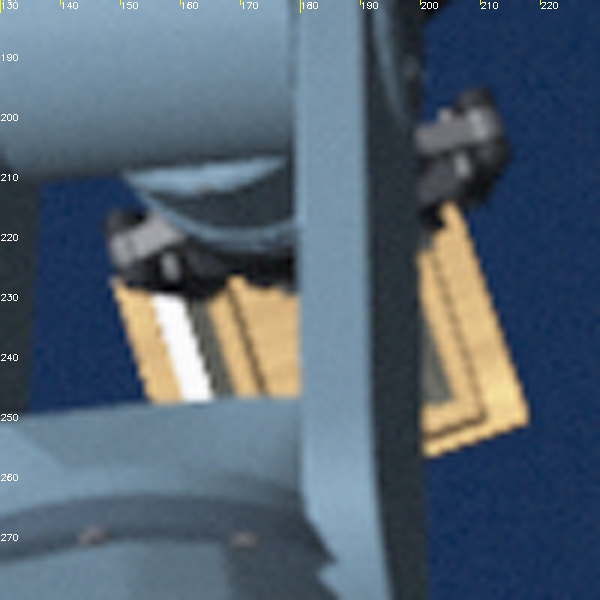

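Call:
drive_tool(deltas=[{"slide":[-0.01,-0.01,0.24],"delta_rot":[0,0,0],"hand":0.5},{"slide":[-0.01,-0.01,0.24],"delta_rot":[0,0,0],"hand":0.5},{"slide":[-0.01,-0.01,0.23],"delta_rot":[0,0,0],"hand":0.4},{"slide":[0,0,0],"delta_rot":[0,0,0],"hand":0.3},{"slide":[0,0,0],"delta_rot":[0,0,0],"hand":0.3}])

```text
time_s: 3.42
eef_pos: [0.5609, 0.1746, 0.0993]
eef_rot: [0.0, -0.17, 0.986, -0.0]
wrist_force: [0.2, -0.4, 0.4]
opening: 0.299
```

```bash
python3 plan.py .5593 .1745 .098 109.6 15; python3 - <<'E'
from h import *
d={n:ctrl.camera(n) for n in("top","side")}
pickle.dump(d,open("cam3.pkl","wb"))
crop(d["side"],205,110,80,75,8,"s3.png")
E
```

```text
t 3.425 pos [0.5609 0.1746 0.0993] yaw 109.53 tilt [ 0. -0.] F [ 0.2 -0.4  0.4] open 0.299 rows 1
slide [0.031 0.008 0.026] rot [-0.      0.     -0.0004]
```

View pics/s3.png

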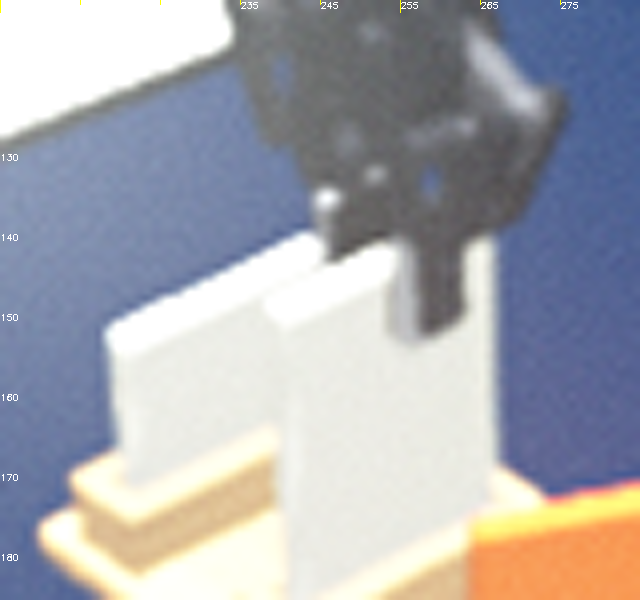

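Call:
drive_tool(deltas=[{"slide":[0.03,0,0.02],"delta_rot":[0,0,0],"hand":0.2},{"slide":[0,0,0],"delta_rot":[0,0,0],"hand":0},{"slide":[0,0,0],"delta_rot":[0,0,0],"hand":0},{"slide":[0,0,0],"delta_rot":[0,0,0],"hand":0},{"slide":[0,0,0],"delta_rot":[0,0,0],"hand":0}])

```text
time_s: 4.15
eef_pos: [0.5596, 0.1742, 0.0986]
eef_rot: [0.0, -0.17, 0.986, -0.0]
wrist_force: [0.2, 0.9, 3.4]
opening: 0.104
```

```bash
python3 plan.py .5593 .1745 .098 109.6 15; python3 -c "
from bench import ctrl
o=ctrl.get_obs();print(o['wrist_force'],o['torque'])"
```

```text
t 4.15 pos [0.5596 0.1742 0.0986] yaw 109.54 tilt [0.0005 0.0001] F [0.2 0.9 3.4] open 0.104 rows 1
slide [0.003 0.008 0.013] rot [-0.      0.0002 -0.0004]
[0.17396881 0.89548808 3.39242307] [0.03032799 0.10621807 0.02534858]
```

Call:
drive_tool(deltas=[{"slide":[0,0,-0.2],"delta_rot":[0,0,0],"hand":0},{"slide":[0,0,-0.5],"delta_rot":[0,0,0],"hand":0},{"slide":[0,0,-0.9],"delta_rot":[0,0,0],"hand":0},{"slide":[0,0,-0.9],"delta_rot":[0,0,0],"hand":0},{"slide":[0,0,-0.9],"delta_rot":[0,0,0],"hand":0}])

```text
time_s: 4.78
eef_pos: [0.5588, 0.1741, 0.2696]
eef_rot: [-0.0, -0.17, 0.986, -0.0]
wrist_force: [0.5, 0.2, -2.3]
opening: 0.103
```

```bash
python3 plan.py .4975 -.2505 .268 90.96 45; python3 - <<'E'
from h import *
d={n:ctrl.camera(n) for n in("top","side")}
cv2.imwrite("pics/s4.png",d["side"]["frame"][:,:,::-1])
E
```

```text
t 4.775 pos [0.5588 0.1741 0.2696] yaw 109.54 tilt [-0.0008 -0.0002] F [ 0.5  0.2 -2.3] open 0.103 rows 10
slide [ 0.399 -0.759  0.004] rot [-0.     -0.      0.0103]
slide [ 0.375 -0.772  0.003] rot [-0.     -0.      0.0103]
slide [ 0.349 -0.784  0.003] rot [-0.     -0.      0.0103]
slide [ 0.324 -0.794  0.003] rot [-0.     -0.      0.0103]
slide [ 0.298 -0.805  0.003] rot [-0.     -0.      0.0103]
slide [ 0.272 -0.814  0.003] rot [-0.     -0.      0.0103]
slide [ 0.245 -0.822  0.003] rot [-0.     -0.      0.0103]
slide [ 0.218 -0.83   0.003] rot [-0.     -0.      0.0103]
slide [ 0.191 -0.836  0.003] rot [-0.     -0.      0.0103]
slide [ 0.164 -0.842  0.003] rot [-0.     -0.      0.0103]
```

View pics/s4.png

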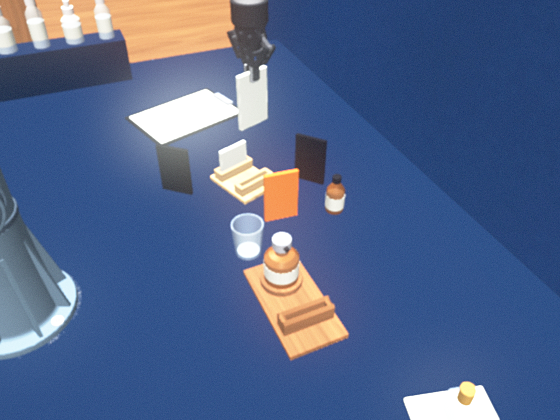

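Call:
drive_tool(deltas=[{"slide":[0.4,-0.76,0],"delta_rot":[0,0,0.0103],"hand":0},{"slide":[0.375,-0.77,0],"delta_rot":[0,0,0.0103],"hand":0},{"slide":[0.35,-0.785,0],"delta_rot":[0,0,0.0103],"hand":0},{"slide":[0.325,-0.795,0],"delta_rot":[0,0,0.0103],"hand":0},{"slide":[0.3,-0.805,0],"delta_rot":[0,0,0.0103],"hand":0}])

```text
time_s: 5.5
eef_pos: [0.5274, -0.0394, 0.2671]
eef_rot: [-0.001, -0.089, 0.996, 0.0]
wrist_force: [1.5, 0.0, -2.1]
opening: 0.1
```

Call:
drive_tool(deltas=[{"slide":[0.27,-0.815,0],"delta_rot":[0,0,0.0103],"hand":0},{"slide":[0.245,-0.82,0],"delta_rot":[0,0,0.0103],"hand":0},{"slide":[0.22,-0.83,0],"delta_rot":[0,0,0.0103],"hand":0},{"slide":[0.19,-0.835,0],"delta_rot":[0,0,0.0103],"hand":0},{"slide":[0.165,-0.84,0],"delta_rot":[0,0,0.0103],"hand":0}])

```text
time_s: 6.12
eef_pos: [0.497, -0.2513, 0.2671]
eef_rot: [-0.001, -0.008, 1.0, 0.001]
wrist_force: [0.2, -0.4, -0.1]
opening: 0.101
```

```bash
python3 plan.py .4975 -.2505 .138 90.96 45
```

```text
t 6.125 pos [ 0.497  -0.2513  0.2671] yaw 90.93 tilt [-0.0016  0.0013] F [ 0.2 -0.4 -0.1] open 0.101 rows 3
slide [-0.005  0.004  0.861] rot [ 0.0001 -0.0002 -0.0001]
slide [-0.004  0.004  0.861] rot [ 0.0001 -0.0002 -0.0001]
slide [-0.004  0.005  0.861] rot [ 0.0001 -0.0002 -0.0001]
```

Call:
drive_tool(deltas=[{"slide":[0,0,0.8],"delta_rot":[0,0,0],"hand":0},{"slide":[0,0,0.8],"delta_rot":[0,0,0],"hand":0},{"slide":[0,0,0.5],"delta_rot":[0,0,0],"hand":0},{"slide":[0,0,0.3],"delta_rot":[0,0,0],"hand":0},{"slide":[0,0,0],"delta_rot":[0,0,0],"hand":0}])

```text
time_s: 6.75
eef_pos: [0.4971, -0.2497, 0.1469]
eef_rot: [-0.001, -0.009, 1.0, 0.001]
wrist_force: [-0.1, 0.6, -2.2]
opening: 0.1
```

```bash
python3 plan.py .4975 -.2505 .138 90.96 45;  python3 - <<'E'
from h import *
d={n:ctrl.camera(n) for n in("top","side")}
pickle.dump(d,open("cam5.pkl","wb"))
crop(d["side"],255,215,100,110,6,"s5.png");crop(d["top"],300,200,120,90,6,"t5.png")
E
```

```text
t 6.75 pos [ 0.4971 -0.2497  0.1469] yaw 91.0 tilt [-0.0023  0.0019] F [-0.1  0.6 -2.2] open 0.1 rows 1
slide [-0.007 -0.017  0.179] rot [ 0.0006 -0.0007  0.0002]
```

View pics/s5.png

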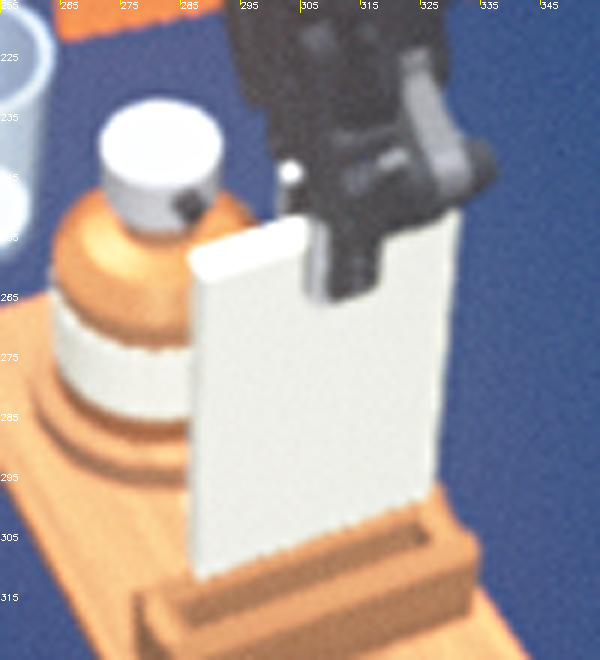

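View pics/t5.png

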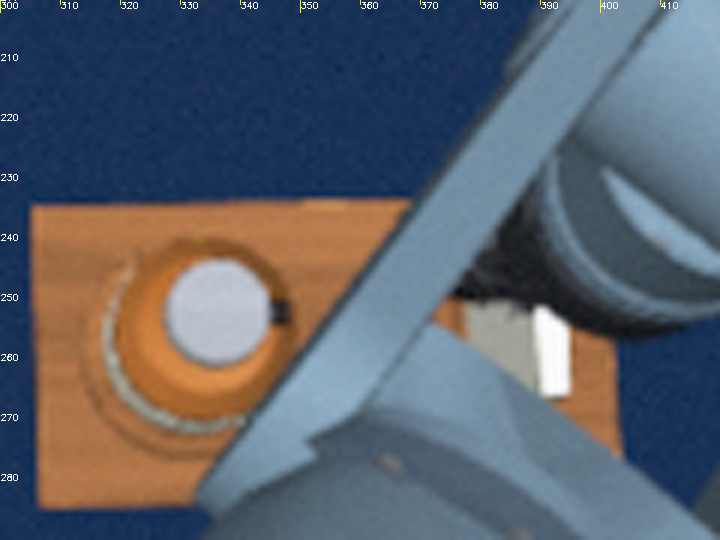

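```bash
python3 - <<'E'
from h import *
d=pickle.load(open("cam5.pkl","rb"));s=d["side"];t=pickle.load(open("cam0.pkl","rb"))["top"]
def box(cx,cy,yaw,hx,hy,z):
    c,n=np.cos(yaw),np.sin(yaw);return [(cx+c*a-n*b,cy+n*a+c*b,z) for a,b in((hx,hy),(hx,-hy),(-hx,-hy),(-hx,hy))]
def draw(cam,x0,y0,w,h,k,polys,name):
    im=cv2.resize(cam["frame"][y0:y0+h,x0:x0+w,::-1],None,fx=k,fy=k,interpolation=cv2.INTER_CUBIC)
    for p,col in polys:
        q=np.array([((proj(cam,X)-[x0,y0])+.5)*k for X in p]);print(name,(q).round(0).tolist())
        cv2.polylines(im,[q.astype(np.int32)],True,col,1)
    cv2.imwrite("pics/"+name,im)
T=[(box(.4971,-.2497,.0175,.04,.005,.0603),(0,0,255)),(box(.4971,-.2497,.0175,.04,.005,.1903),(0,0,255))]
S=[(box(.4975,-.2511,.0168,.042,.006,.042),(0,255,0)),(box(.4975,-.2511,.0168,.047,.011,.047),(255,255,0))]
draw(s,265,240,80,90,8,T+S,"s5o.png")
draw(t,345,220,70,70,8,S,"t0o.png")
E
```

```text
s5o.png [[468.0, 430.0], [489.0, 460.0], [176.0, 574.0], [158.0, 542.0]]
s5o.png [[505.0, 27.0], [527.0, 57.0], [186.0, 169.0], [166.0, 137.0]]
s5o.png [[474.0, 479.0], [498.0, 516.0], [173.0, 636.0], [151.0, 597.0]]
s5o.png [[483.0, 444.0], [528.0, 510.0], [163.0, 645.0], [122.0, 574.0]]
t0o.png [[246.0, 148.0], [287.0, 147.0], [304.0, 433.0], [262.0, 434.0]]
t0o.png [[231.0, 129.0], [306.0, 127.0], [325.0, 449.0], [249.0, 450.0]]
```

View pics/s5o.png

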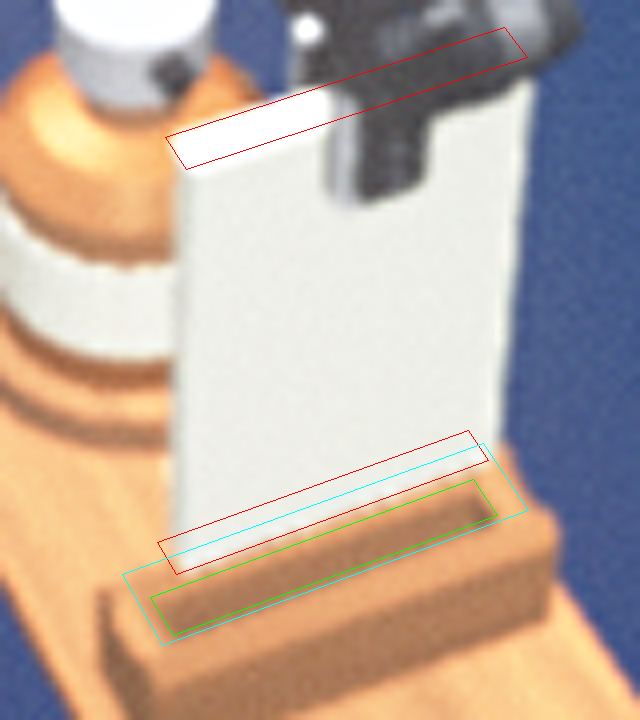

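View pics/t0o.png

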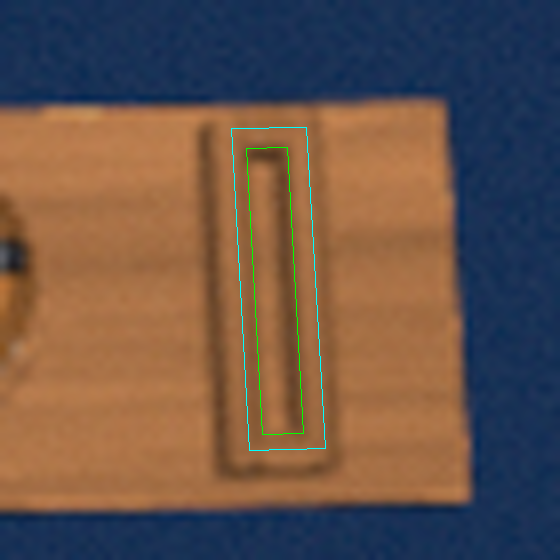

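```bash
python3 plan.py .4975 -.2511 .117 90.96 15
```

```text
t 6.85 pos [ 0.4985 -0.2507  0.1492] yaw 91.0 tilt [ 0.001  -0.0008] F [ 0.4 -0.1 -1.5] open 0.103 rows 3
slide [ 0.007 -0.002  0.214] rot [-0.0001  0.0001  0.0001]
slide [ 0.007 -0.003  0.214] rot [-0.0001  0.0001  0.0001]
slide [ 0.007 -0.003  0.214] rot [-0.0001  0.0001  0.0001]
```

Call:
drive_tool(deltas=[{"slide":[0.02,-0.008,0.1],"delta_rot":[0,0,0],"hand":0},{"slide":[0,0,0.14],"delta_rot":[0,0,0],"hand":0},{"slide":[0,0,0.14],"delta_rot":[0,0,0],"hand":0},{"slide":[0,0,0.12],"delta_rot":[0,0,0],"hand":0},{"slide":[0,0,0],"delta_rot":[0,0,0],"hand":0}])

```text
time_s: 7.48
eef_pos: [0.4967, -0.2509, 0.1226]
eef_rot: [-0.0, -0.009, 1.0, 0.0]
wrist_force: [-0.4, -2.0, -2.9]
opening: 0.107
```

```bash
python3 plan.py .4975 -.2511 .0985 90.96 15;python3 - <<'E'
from h import *
d={n:ctrl.camera(n) for n in("side",)}
crop(d["side"],255,215,100,110,6,"s6.png")
E
```

```text
t 7.475 pos [ 0.4967 -0.2509  0.1226] yaw 90.99 tilt [-0.0007  0.0001] F [-0.4 -2.  -2.9] open 0.107 rows 2
slide [-0.008 -0.003  0.241] rot [ 0.     -0.0001  0.0001]
slide [-0.008 -0.003  0.241] rot [ 0.     -0.0001  0.0001]
```

View pics/s6.png

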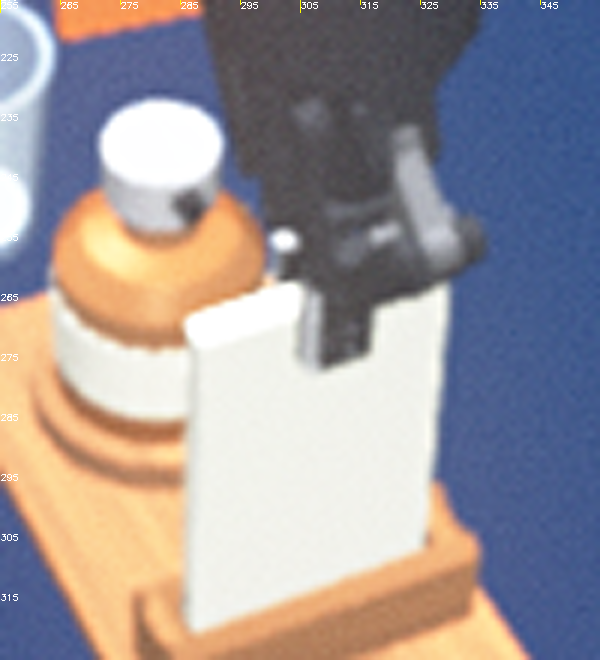

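Call:
drive_tool(deltas=[{"slide":[0,-0.01,0.06],"delta_rot":[0,0,0],"hand":0},{"slide":[0,0,0.08],"delta_rot":[0,0,0],"hand":0},{"slide":[0,0,0.08],"delta_rot":[0,0,0],"hand":0},{"slide":[0,0,0.08],"delta_rot":[0,0,0],"hand":0},{"slide":[0,0,0],"delta_rot":[0,0,0],"hand":0}])

```text
time_s: 8.15
eef_pos: [0.4968, -0.2512, 0.1078]
eef_rot: [-0.0, -0.009, 1.0, 0.0]
wrist_force: [-0.2, -0.1, -1.9]
opening: 0.103
```

```bash
python3 plan.py .4975 -.2511 .0985 90.96 15
```

```text
t 8.15 pos [ 0.4968 -0.2512  0.1078] yaw 91.0 tilt [-0.0006  0.0004] F [-0.2 -0.1 -1.9] open 0.103 rows 1
slide [-0.015  0.001  0.186] rot [ 0.0001 -0.0002  0.0002]
```

Free in the slot, with about 9 mm to go.

Call:
drive_tool(deltas=[{"slide":[0,0,0.06],"delta_rot":[0,0,0],"hand":0},{"slide":[0,0,0.06],"delta_rot":[0,0,0],"hand":0},{"slide":[0,0,0.04],"delta_rot":[0,0,0],"hand":0},{"slide":[0,0,0.02],"delta_rot":[0,0,0],"hand":0},{"slide":[0,0,0],"delta_rot":[0,0,0],"hand":0}])

```text
time_s: 8.78
eef_pos: [0.4969, -0.2513, 0.0992]
eef_rot: [-0.0, -0.009, 1.0, 0.0]
wrist_force: [-1.1, -0.4, -2.2]
opening: 0.103
```

```bash
python3 plan.py .4975 -.2511 .0985 90.96 15
```

```text
t 8.775 pos [ 0.4969 -0.2513  0.0992] yaw 90.99 tilt [-0.0001  0.0001] F [-1.1 -0.4 -2.2] open 0.103 rows 1
slide [-0.011  0.003  0.014] rot [ 0.     -0.      0.0002]
```

Call:
drive_tool(deltas=[{"slide":[0,0,0.012],"delta_rot":[0,0,0],"hand":0},{"slide":[0,0,0.01],"delta_rot":[0,0,0],"hand":0},{"slide":[0,0,0.01],"delta_rot":[0,0,0],"hand":0},{"slide":[0,0,0],"delta_rot":[0,0,0],"hand":0},{"slide":[0,0,0],"delta_rot":[0,0,0],"hand":0}])

```text
time_s: 9.4
eef_pos: [0.4972, -0.2515, 0.0987]
eef_rot: [0.0, -0.009, 1.0, -0.0]
wrist_force: [-1.8, 1.2, 6.0]
opening: 0.1
```

```bash
python3 plan.py .4975 -.2511 .0985 90.96 15
```

```text
t 9.4 pos [ 0.4972 -0.2515  0.0987] yaw 91.0 tilt [ 0.0005 -0.0006] F [-1.8  1.2  6. ] open 0.1 rows 1
slide [-0.006  0.009  0.003] rot [-0.0002  0.0001  0.0002]
```

Contact with the slot floor: vertical force rose by about 8 N, and z matches the height at the grasp. Releasing gently.

Call:
drive_tool(deltas=[{"slide":[0,0,0],"delta_rot":[0,0,0],"hand":0.13},{"slide":[0,0,0],"delta_rot":[0,0,0],"hand":0.2},{"slide":[0,0,0],"delta_rot":[0,0,0],"hand":0.4},{"slide":[0,0,0],"delta_rot":[0,0,0],"hand":0.5},{"slide":[0,0,0],"delta_rot":[0,0,0],"hand":0.5}])

```text
time_s: 10.02
eef_pos: [0.497, -0.2513, 0.0976]
eef_rot: [-0.0, -0.009, 1.0, 0.0]
wrist_force: [-0.5, -0.5, 0.4]
opening: 0.501
```

Call:
drive_tool(deltas=[{"slide":[0,0,-0.3],"delta_rot":[0,0,0],"hand":0.5},{"slide":[0,0,-0.5],"delta_rot":[0,0,0],"hand":0.5},{"slide":[0,0,-0.7],"delta_rot":[0,0,0],"hand":0.5},{"slide":[0,0,-0.8],"delta_rot":[0,0,0],"hand":0.4},{"slide":[0,0,0],"delta_rot":[0,0,0],"hand":0.2}])

```text
time_s: 10.65
eef_pos: [0.4992, -0.253, 0.218]
eef_rot: [0.003, -0.009, 1.0, -0.003]
wrist_force: [0.3, -0.1, 0.1]
opening: 0.208
```

```bash
python3 plan.py .4956 -.1412 .20 90.96 45;python3 - <<'E'
from h import *
d={n:ctrl.camera(n) for n in("side","top")}
pickle.dump(d,open("cam7.pkl","wb"))
crop(d["side"],255,215,100,110,6,"s7.png");crop(d["top"],300,200,120,90,6,"t7.png")
E
```

```text
t 10.65 pos [ 0.4992 -0.253   0.218 ] yaw 91.0 tilt [ 0.0069 -0.0055] F [ 0.3 -0.1  0.1] open 0.208 rows 3
slide [0.012 0.746 0.116] rot [-0.0006  0.0007  0.0001]
slide [0.012 0.746 0.117] rot [-0.0006  0.0007  0.0001]
slide [0.012 0.746 0.119] rot [-0.0006  0.0007  0.0001]
```

View pics/s7.png

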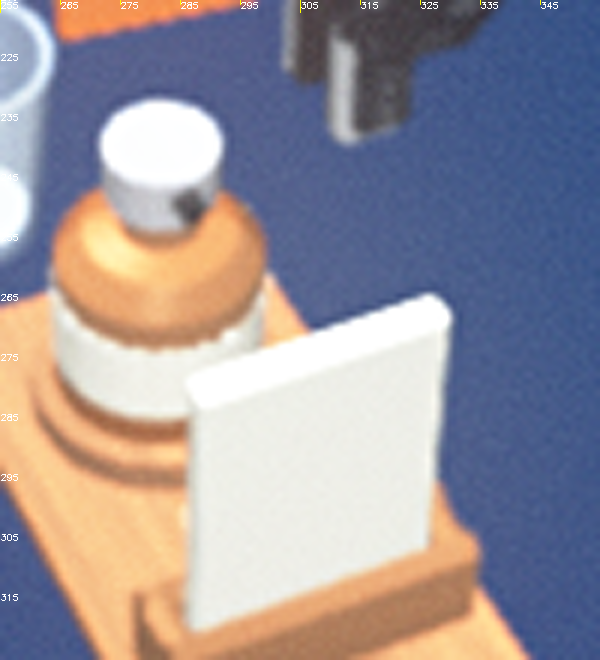

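View pics/t7.png

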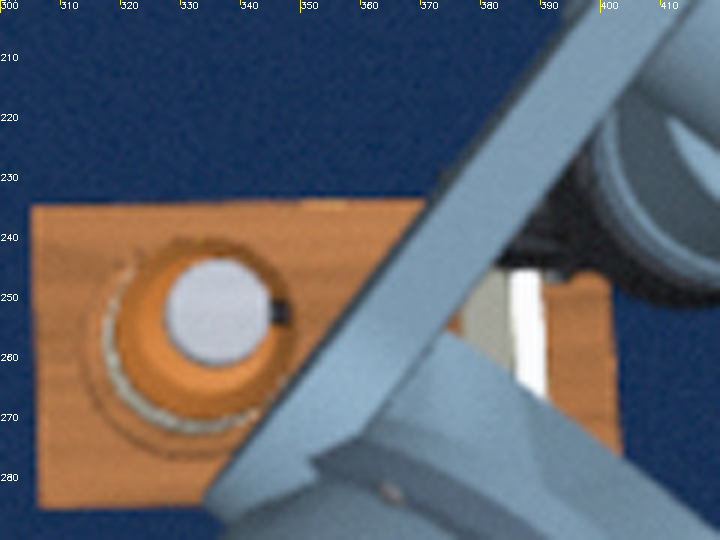

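Call:
drive_tool(deltas=[{"slide":[0.01,0.5,0],"delta_rot":[0,0,0],"hand":0},{"slide":[0.01,0.7,0],"delta_rot":[0,0,0],"hand":0},{"slide":[0.01,0.7,0],"delta_rot":[0,0,0],"hand":0},{"slide":[0,0.3,0.2],"delta_rot":[0,0,0],"hand":0},{"slide":[0,0,0.2],"delta_rot":[0,0,0],"hand":0}])

```text
time_s: 11.38
eef_pos: [0.493, -0.1398, 0.1914]
eef_rot: [-0.001, -0.01, 1.0, 0.0]
wrist_force: [1.1, -0.9, 0.3]
opening: -0.002
```

```bash
python3 plan.py .4956 -.1412 .14 90.96 45;python3 - <<'E'
from h import *
d=pickle.load(open("cam7.pkl","rb"));s=d["side"]
c,n=np.cos(.0168),np.sin(.0168)
for z in(.142,.146):print(z,[proj(s,[.4972+c*a-n*b,-.2513+n*a+c*b,z]).round(1) for a,b in((-.04,-.005),(.04,-.005))])
s=ctrl.camera("side");crop(s,245,190,90,110,6,"s8.png")
E
```

```text
t 11.375 pos [ 0.493  -0.1398  0.1914] yaw 91.12 tilt [-0.0012  0.0005] F [ 1.1 -0.9  0.3] open -0.002 rows 2
slide [-0.026 -0.014  0.514] rot [ 0.0001 -0.0002  0.0004]
slide [-0.026 -0.014  0.514] rot [ 0.0001 -0.0002  0.0004]
0.142 [array([287.7, 281.2]), array([329., 267.])]
0.146 [array([287.8, 279.6]), array([329.2, 265.4])]
```

View pics/s8.png

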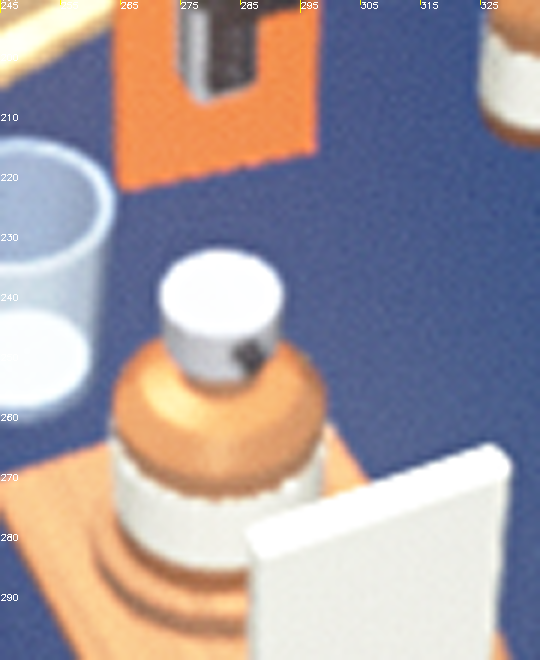

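Call:
drive_tool(deltas=[{"slide":[-0.03,-0.02,0.3],"delta_rot":[0,0,0],"hand":0},{"slide":[0,0,0.3],"delta_rot":[0,0,0],"hand":0},{"slide":[0,0,0.25],"delta_rot":[0,0,0],"hand":0},{"slide":[0,0,0.15],"delta_rot":[0,0,0],"hand":0},{"slide":[0,0,0],"delta_rot":[0,0,0],"hand":0}])

```text
time_s: 12.05
eef_pos: [0.4947, -0.1422, 0.142]
eef_rot: [-0.001, -0.009, 1.0, 0.0]
wrist_force: [-0.4, 0.1, 0.0]
opening: 0.001
```

```bash
python3 plan.py .4956 -.1412 .12 90.96 45;python3 - <<'E'
from h import *
s=ctrl.camera("side");crop(s,245,190,90,110,6,"s9.png")
E
```

```text
t 12.05 pos [ 0.4947 -0.1422  0.142 ] yaw 90.99 tilt [-0.0012  0.0007] F [-0.4  0.1  0. ] open 0.001 rows 1
slide [-0.019  0.019  0.439] rot [ 0.0002 -0.0004  0.0001]
```

View pics/s9.png

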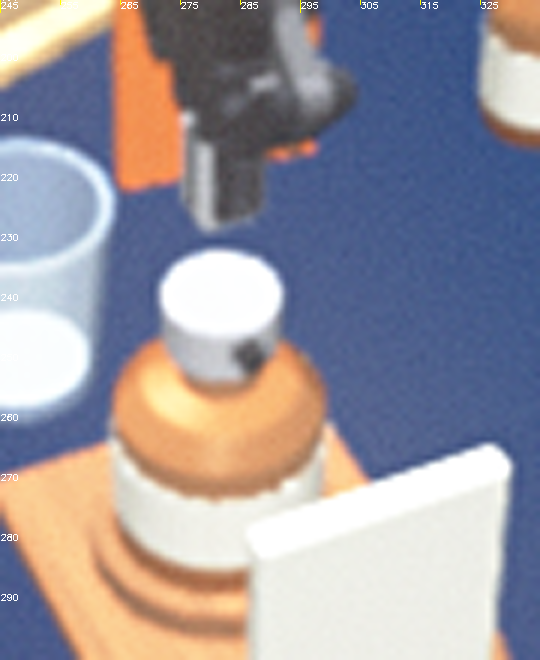

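Call:
drive_tool(deltas=[{"slide":[0,0,0.06],"delta_rot":[0,0,0],"hand":0},{"slide":[0,0,0.06],"delta_rot":[0,0,0],"hand":0},{"slide":[0,0,0.06],"delta_rot":[0,0,0],"hand":0},{"slide":[0,0,0.06],"delta_rot":[0,0,0],"hand":0},{"slide":[0,0,0],"delta_rot":[0,0,0],"hand":0}])

```text
time_s: 12.72
eef_pos: [0.4949, -0.1422, 0.1304]
eef_rot: [-0.0, -0.009, 1.0, 0.0]
wrist_force: [0.5, 0.6, -0.9]
opening: 0.0
```

```bash
python3 plan.py .4956 -.1412 .12 90.96 45;python3 - <<'E'
from h import *
s=ctrl.camera("side");crop(s,245,190,90,110,6,"s10.png");print(proj(s,[.4956,-.1412,.13]),proj(s,[.4956,-.1412,.142]))
E
```

```text
t 12.725 pos [ 0.4949 -0.1422  0.1304] yaw 90.99 tilt [-0.0005  0.0003] F [ 0.5  0.6 -0.9] open 0.0 rows 1
slide [-0.015  0.019  0.207] rot [ 0.0001 -0.0002  0.0002]
[280.9624839  237.19872646] [281.01900281 232.54475016]
```

View pics/s10.png

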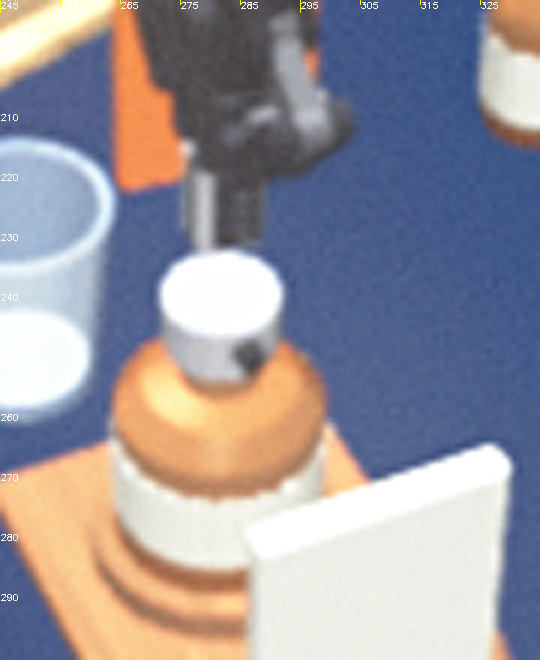

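```bash
python3 - <<'E'
from h import *
d={n:ctrl.camera(n) for n in("side","top")}
crop(d["side"],262,205,45,45,14,"s11.png");crop(d["top"],290,190,110,90,6,"t11.png")
E
```

```text
(no output)
```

View pics/s11.png

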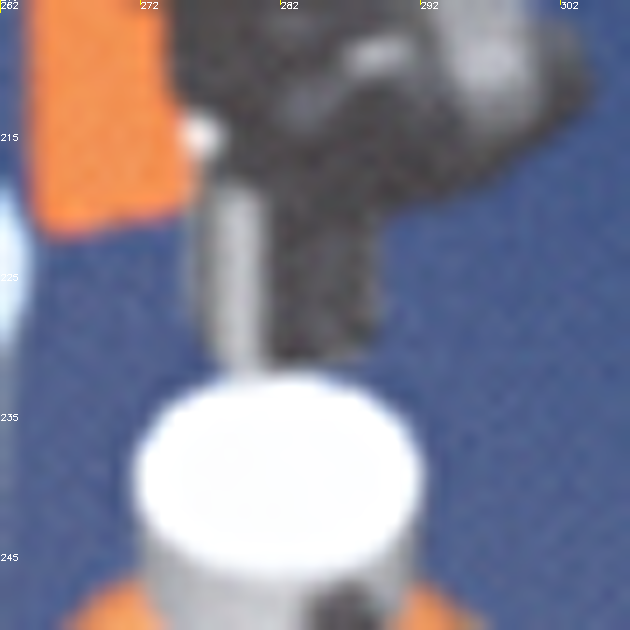

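View pics/t11.png

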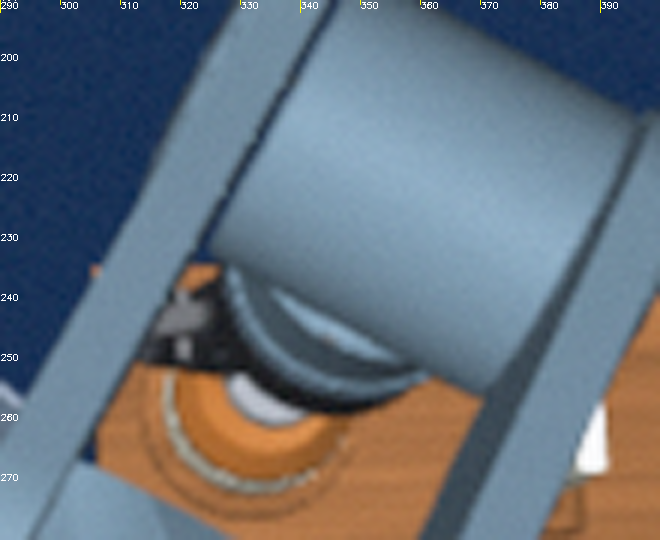

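Call:
drive_tool(deltas=[{"slide":[0,0,0.03],"delta_rot":[0,0,0],"hand":0},{"slide":[0,0,0.03],"delta_rot":[0,0,0],"hand":0},{"slide":[0,0,0.03],"delta_rot":[0,0,0],"hand":0},{"slide":[0,0,0.03],"delta_rot":[0,0,0],"hand":0},{"slide":[0,0,0],"delta_rot":[0,0,0],"hand":0}])

```text
time_s: 13.5
eef_pos: [0.495, -0.1422, 0.1245]
eef_rot: [-0.0, -0.009, 1.0, 0.0]
wrist_force: [0.3, 0.8, -1.0]
opening: -0.0
```

```bash
python3 plan.py .4956 -.1412 .12 90.96 45;python3 - <<'E'
from h import *
s=ctrl.camera("side");crop(s,262,205,45,45,12,"s12.png")
E
```

```text
t 13.5 pos [ 0.495  -0.1422  0.1245] yaw 91.0 tilt [-0.0003  0.0001] F [ 0.3  0.8 -1. ] open -0.0 rows 1
slide [-0.012  0.021  0.09 ] rot [ 0.     -0.0001  0.0002]
```

View pics/s12.png

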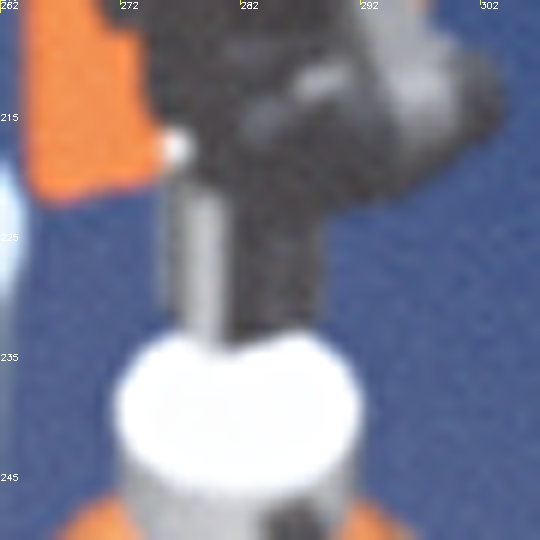

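The finger is now visibly in front of and above the cap top, not touching yet. The visible tips sit higher than the TCP reading suggests, so I'll carry on by feel.

Call:
drive_tool(deltas=[{"slide":[0,0,0.03],"delta_rot":[0,0,0],"hand":0},{"slide":[0,0,0.03],"delta_rot":[0,0,0],"hand":0},{"slide":[0,0,0.03],"delta_rot":[0,0,0],"hand":0},{"slide":[0,0,0.03],"delta_rot":[0,0,0],"hand":0},{"slide":[0,0,0],"delta_rot":[0,0,0],"hand":0}])

```text
time_s: 14.18
eef_pos: [0.495, -0.1422, 0.1185]
eef_rot: [-0.0, -0.009, 1.0, 0.0]
wrist_force: [-0.7, 0.6, -0.2]
opening: -0.001
```

```bash
python3 plan.py .4956 -.1412 .12 90.96 45;python3 - <<'E'
from h import *
s=ctrl.camera("side");crop(s,262,205,45,45,12,"s13.png")
E
```

```text
t 14.175 pos [ 0.495  -0.1422  0.1185] yaw 91.0 tilt [-0.0003  0.0001] F [-0.7  0.6 -0.2] open -0.001 rows 1
slide [-0.012  0.021 -0.029] rot [ 0.     -0.0001  0.0002]
```

View pics/s13.png

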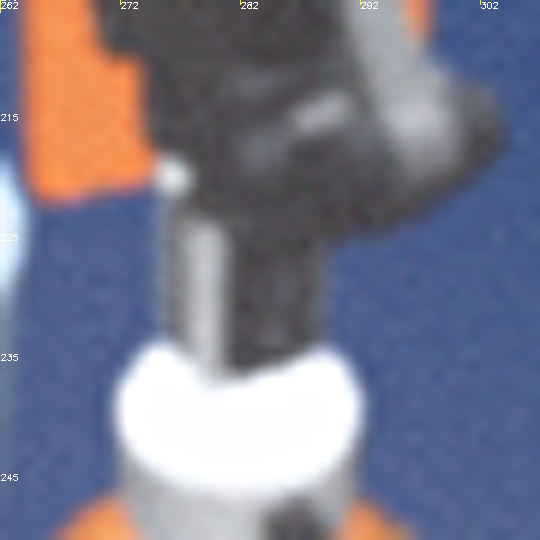

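Call:
drive_tool(deltas=[{"slide":[0,0,0.03],"delta_rot":[0,0,0],"hand":0},{"slide":[0,0,0.03],"delta_rot":[0,0,0],"hand":0},{"slide":[0,0,0.03],"delta_rot":[0,0,0],"hand":0},{"slide":[0,0,0.03],"delta_rot":[0,0,0],"hand":0},{"slide":[0,0,0],"delta_rot":[0,0,0],"hand":0}])

```text
time_s: 14.85
eef_pos: [0.495, -0.1422, 0.1125]
eef_rot: [-0.0, -0.009, 1.0, 0.0]
wrist_force: [1.3, -0.7, -0.2]
opening: 0.0
```

```bash
python3 plan.py .4956 -.1412 .12 90.96 45;python3 - <<'E'
from h import *
s=ctrl.camera("side");crop(s,262,205,45,45,12,"s14.png")
print(ctrl.get_obs()["wrist_force"])
E
```

```text
t 14.85 pos [ 0.495  -0.1422  0.1125] yaw 91.0 tilt [-0.0003  0.0001] F [ 1.3 -0.7 -0.2] open 0.0 rows 1
slide [-0.013  0.021 -0.15 ] rot [ 0.     -0.0001  0.0002]
[ 0.35709099 -0.47948815 -0.90501042]
```

View pics/s14.png

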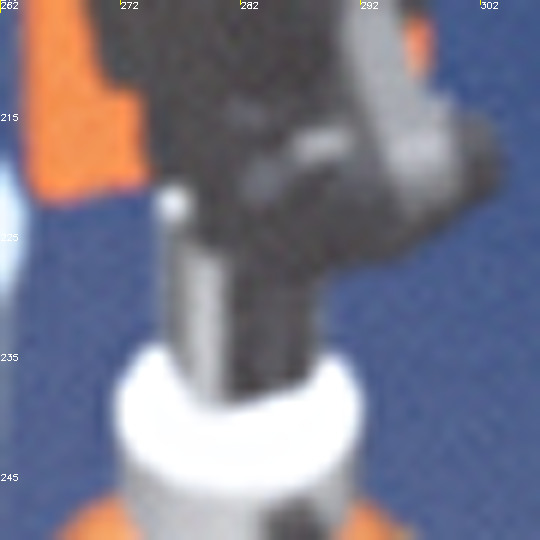

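Call:
drive_tool(deltas=[{"slide":[0,0,0.03],"delta_rot":[0,0,0],"hand":0},{"slide":[0,0,0.03],"delta_rot":[0,0,0],"hand":0},{"slide":[0,0,0.03],"delta_rot":[0,0,0],"hand":0},{"slide":[0,0,0],"delta_rot":[0,0,0],"hand":0},{"slide":[0,0,0],"delta_rot":[0,0,0],"hand":0}])

```text
time_s: 15.52
eef_pos: [0.4951, -0.1423, 0.1083]
eef_rot: [0.0, -0.009, 1.0, -0.0]
wrist_force: [0.1, 0.3, 2.0]
opening: 0.001
```

```bash
python3 plan.py .4956 -.1412 .12 90.96 45;python3 - <<'E'
from h import *
s=ctrl.camera("side");crop(s,262,205,45,45,12,"s15.png")
print(ctrl.get_obs()["wrist_force"])
E
```

```text
t 15.525 pos [ 0.4951 -0.1423  0.1083] yaw 91.0 tilt [ 0. -0.] F [0.1 0.3 2. ] open 0.001 rows 1
slide [-0.01   0.021 -0.233] rot [-0.      0.      0.0002]
[-1.20531479  0.12927206  2.54407327]
```

View pics/s15.png

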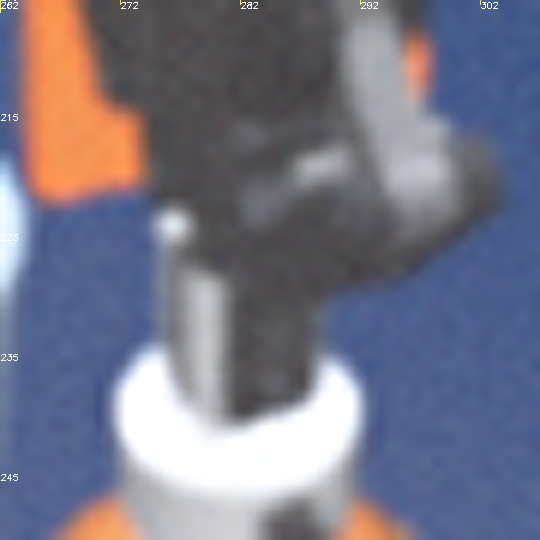

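Contact with the cap: +2–3 N at TCP z ≈ 0.108, in line with the spring's 2 N preload. Now I'll press.

Call:
drive_tool(deltas=[{"slide":[0,0,0.05],"delta_rot":[0,0,0],"hand":0},{"slide":[0,0,0.05],"delta_rot":[0,0,0],"hand":0},{"slide":[0,0,0.05],"delta_rot":[0,0,0],"hand":0},{"slide":[0,0,0.03],"delta_rot":[0,0,0],"hand":0},{"slide":[0,0,0],"delta_rot":[0,0,0],"hand":0}])

```text
time_s: 16.2
eef_pos: [0.4953, -0.1424, 0.0993]
eef_rot: [0.0, -0.009, 1.0, -0.0]
wrist_force: [-0.9, 0.9, 5.7]
opening: -0.001
```

```bash
python3 plan.py .4956 -.1412 .12 90.96 45
```

```text
t 16.2 pos [ 0.4953 -0.1424  0.0993] yaw 91.0 tilt [ 0.0003 -0.0001] F [-0.9  0.9  5.7] open -0.001 rows 1
slide [-0.007  0.023 -0.414] rot [-0.      0.0001  0.0002]
```

Near the stop. I'll push on a little until the force goes clearly past the spring's 6.5 N.

Call:
drive_tool(deltas=[{"slide":[0,0,0.02],"delta_rot":[0,0,0],"hand":0},{"slide":[0,0,0.02],"delta_rot":[0,0,0],"hand":0},{"slide":[0,0,0],"delta_rot":[0,0,0],"hand":0},{"slide":[0,0,0],"delta_rot":[0,0,0],"hand":0},{"slide":[0,0,0],"delta_rot":[0,0,0],"hand":0}])

```text
time_s: 16.82
eef_pos: [0.4953, -0.1424, 0.0984]
eef_rot: [0.0, -0.009, 1.0, -0.0]
wrist_force: [-4.9, 1.9, 13.4]
opening: 0.003
```

```bash
python3 plan.py .4956 -.1412 .12 90.96 45;python3 - <<'E'
from h import *
s=ctrl.camera("side");crop(s,245,190,90,110,6,"s16.png")
print(ctrl.get_obs()["wrist_force"])
E
```

```text
t 16.825 pos [ 0.4953 -0.1424  0.0984] yaw 91.01 tilt [ 0.0003 -0.0003] F [-4.9  1.9 13.4] open 0.003 rows 1
slide [-0.007  0.024 -0.432] rot [-0.0001  0.0001  0.0003]
[-4.52296247  2.98427592 14.01828121]
```

View pics/s16.png

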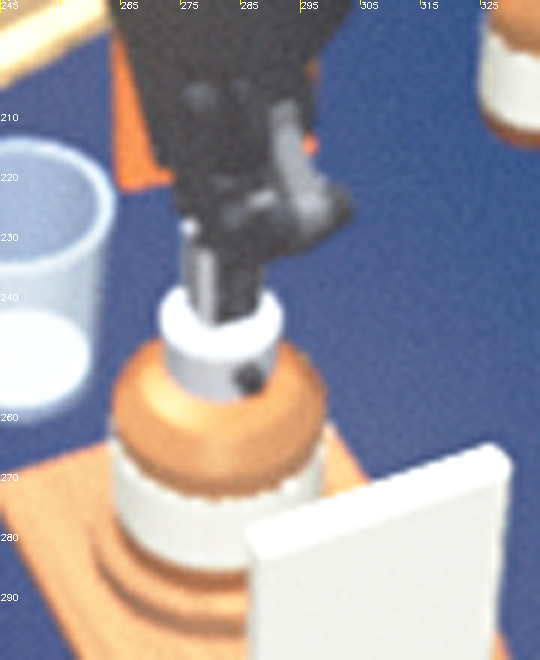

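The cap is at its stop: 14 N, stalled at about 10 mm of travel. Its bottom rim is lower in the picture too (v≈256, was 252). Retreating.

Call:
drive_tool(deltas=[{"slide":[0,0,-0.1],"delta_rot":[0,0,0],"hand":0},{"slide":[0,0,-0.2],"delta_rot":[0,0,0],"hand":0},{"slide":[0,0,-0.5],"delta_rot":[0,0,0],"hand":0},{"slide":[0,0,-0.8],"delta_rot":[0,0,0],"hand":0},{"slide":[0,0,-0.8],"delta_rot":[0,0,0],"hand":0}])

```text
time_s: 17.5
eef_pos: [0.4946, -0.1421, 0.2179]
eef_rot: [-0.001, -0.009, 1.0, 0.0]
wrist_force: [0.6, -0.4, -0.7]
opening: -0.0
```

Call:
drive_tool(deltas=[{"slide":[0,0.5,-0.3],"delta_rot":[0,0,0],"hand":0},{"slide":[0,0.8,0],"delta_rot":[0,0,0],"hand":0},{"slide":[0,0.8,0],"delta_rot":[0,0,0],"hand":0},{"slide":[0,0.8,0],"delta_rot":[0,0,0],"hand":0},{"slide":[0,0.6,0],"delta_rot":[0,0,0],"hand":0}])

```text
time_s: 18.12
eef_pos: [0.4916, 0.0343, 0.232]
eef_rot: [-0.0, -0.009, 1.0, 0.0]
wrist_force: [0.4, -0.3, 0.1]
opening: 0.001
```

Call:
drive_tool(deltas=[{"slide":[0,0.6,0],"delta_rot":[0,0,0],"hand":0},{"slide":[0,0.6,0],"delta_rot":[0,0,0],"hand":0},{"slide":[0,0.3,0],"delta_rot":[0,0,0],"hand":0},{"slide":[0,0,0],"delta_rot":[0,0,0],"hand":0},{"slide":[0,0,0],"delta_rot":[0,0,0],"hand":0}])

```text
time_s: 18.75
eef_pos: [0.4908, 0.1069, 0.2321]
eef_rot: [-0.0, -0.008, 1.0, -0.0]
wrist_force: [-0.1, -1.3, 0.1]
opening: -0.001
```

```bash
python3 - <<'E'
from h import *
d={n:ctrl.camera(n) for n in("side","top")}
pickle.dump(d,open("cam20.pkl","wb"))
cv2.imwrite("pics/side20.png",d["side"]["frame"][:,:,::-1])
cv2.imwrite("pics/top20.png",d["top"]["frame"][:,:,::-1])
crop(d["top"],295,220,120,75,6,"t20.png")
print(ctrl.get_obs())
E
```

```text
{'time_s': 18.85, 'q': array([-2.23789700e-02, -3.33991695e-03,  1.75988819e+00, -2.70292387e-04,
        1.38512381e+00, -1.60934525e+00]), 'dq': array([-6.96461713e-04,  9.96422542e-04, -1.86819011e-03,  1.23896261e-03,
        5.53174345e-06,  3.09149247e-03]), 'joint_efforts': array([ 2.32875450e-01, -3.54229653e+01, -3.55741310e+01,  7.51066807e-03,
        4.16260111e-03, -6.88489439e-03]), 'eef_pos': array([0.49087991, 0.10675183, 0.23214763]), 'eef_rot': array([-4.37391596e-05, -8.10984209e-03,  9.99967105e-01, -1.31551130e-04]), 'wrist_force': array([-0.25053944, -0.21373633, -0.28382048]), 'torque': array([0.00921153, 0.04077664, 0.0558207 ]), 'opening': -0.0016888737928583016}
```

View pics/side20.png

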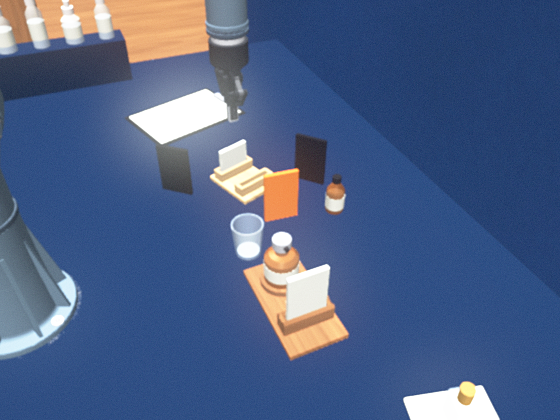

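View pics/top20.png

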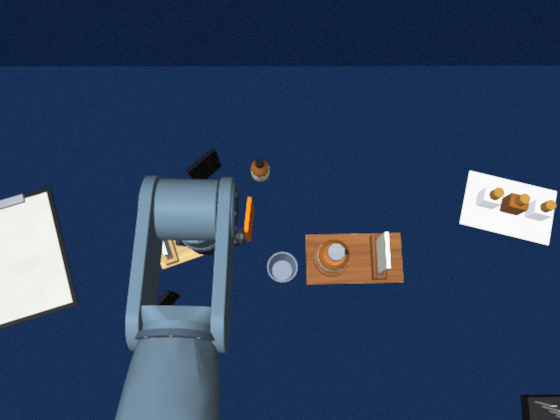

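View pics/t20.png

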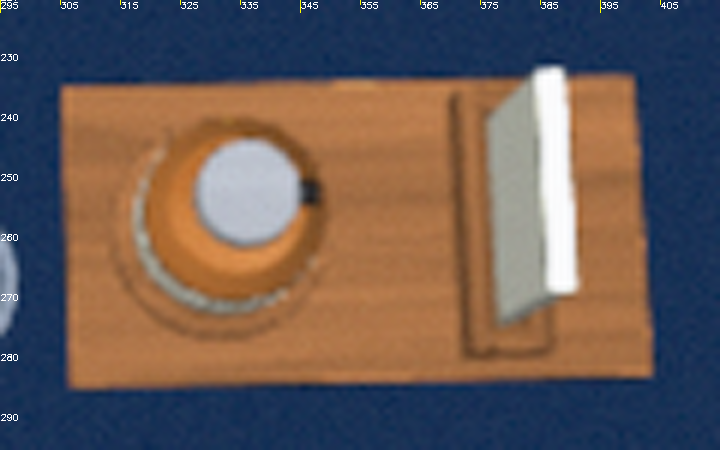

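```bash
python3 - <<'E'
from fit import *
t=pickle.load(open("cam20.pkl","rb"))["top"]
tp=P(6,295,220,[(534,70),(563,68),(578,290),(547,293)])
for z in (.142,.147):
  L=[(.04,.005,z),(.04,-.005,z),(-.04,-.005,z),(-.04,.005,z)]
  p,r=fit([(t,l,q) for l,q in zip(L,tp)],[.5,-.25,0]);print(p,r.round(1).tolist())
ctrl.hand_in()
E
```

```text
[ 0.49787807 -0.25049972  0.02045254] [[0.1, 0.0], [-0.1, 0.3], [-0.2, 0.0], [0.3, -0.3]]
[ 0.49716076 -0.24947609  0.02028489] [[0.1, -0.0], [-0.1, 0.2], [-0.2, 0.1], [0.3, -0.3]]
the job is handed in; nothing more can be done
```

The tall white tile now stands in the stand's slot, let go, and the spray cap has been pressed to its stop and is back up. I handed the job in after 18.85 s of the 54 s; it reported no verdict.

**Tile:** I lifted it from the rack, lowered it until it touched the slot floor (about 8 N) and opened the fingers. The last top picture puts it at (0.498, -0.2505) with yaw 0.020. I had measured the slot at (0.4975, -0.251) with yaw 0.017, so it is within about 1 mm. In the side view its top edge is at the height expected when fully seated.

**Cap:** I pressed it straight down after letting the tile go. It moved about 10 mm, then stalled with the force rising to 14 N. In the last pictures it looks just as it did at the start.

**Bystanders:** In the last side picture the short tile, dropper bottle and beaker look unmoved; I judged this by eye. In the top picture the arm hides much of the rack, including part of the short tile. The arm was about 0.23 m up and clear of everything.

**Disagreement:** The fingers met the cap with the reported TCP at z ≈ 0.109, but the cap's top is at 0.130. The real fingertips therefore sit about 20 mm behind the reported TCP, so I found the cap by force and pictures instead. The tile was also held about 20 mm nearer its top than I had planned, with no sign of slipping.

The two cameras also differed by about 3–4 mm in y. I used the top camera, and the tile's fit in the slot agreed with it.

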